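# Put returned hangers back into their pick cartons

### The arm

A 6-joint arm with a two-finger parallel gripper is mounted at the origin on the work surface. World frame = base frame: x ahead of the robot, y to its left, z up, the work surface at z = 0. Lengths are in m, angles in rad, forces in N, time in s.
With the tool pointing down it reaches from about 0.275 to 0.85 m from the base axis. Payload 19 kg.
Tool frame: the origin (TCP) lies on the mounting face of the last link; the fingertips stand 173 mm ahead of it and the grasp point (between the pads) lies 155 mm ahead of it; z points along the fingers, x is the direction in which the jaws open and shut, and the axes are right-handed (so a half turn about z gives the same grasp; the last joint's range is limited). The gripper opens to 85 mm and grips with 20 to 120 N. Pads are 22 mm wide; open, the fingers measure 114 mm over their backs; the gripper's body (76 mm by 85 mm) begins 54 mm behind the grasp point. The pads swing forward as they close: fully open they stand 13 mm farther back than shut.
Start: joints at [-1.482, 0.15, 1.437, -0, 1.554, -0.134], TCP at [0.127, -0.561, 0.405] pointing down, gripper open.
Joint ranges: [-2.8, 2.8], [-0.68, 2.1], [0.12, 2.68], [-1.39, 4.53], [0.16, 2.79], [-2.81, 2.81]. Speed limits (rad/s): [1.89, 1.89, 2.22, 3.01, 3.01, 3.01].

### API

Orientations are given as [roll, pitch, yaw] about the fixed x, y, z axes, in that order (R = Rz(yaw) Ry(pitch) Rx(roll)).
In Python, from plant import bot gives the robot as it stands. The module is installed in compiled form; this text tells all that it offers.
- The arm moves only by the shell command python3 -m pendant 'ROWS'. ROWS is JSON, a list of rows, each a list of 3 entries, a list of its own where there are three numbers: the shift along the tool's x, y, z in m, then the turn about the tool's z in degrees, then the opening, from -1 (shut) to 1 (fully open). A call has 1 to 10 rows; each row is the pose to reach, as a shift and turn from the pose commanded when the call began, along the tool's axes at that moment; what a row does not reach only later rows make up. A row lasts 1/8 s, in which the tool goes at most 62.5 mm and 10.7 degrees, less where a joint would pass 70% of its speed; a pose out of reach is approached as far as the arm can. A call with a gripper value outside its range is refused whole. The fingers move at their own pace and stop on an object; the grip force is fixed at half the most. Time passes only in rows, so rows that repeat a pose let the fingers close. It gives the time, the measured TCP pose, the force and the opening at its end, in the units of the state.
- bot.sense(): the state, without advancing time (a new reading comes with each control period).
- bot.snapshot(name): name is "scene" or "top" or "wrist"; returns a dict with "frame" (384x512x3 uint8, red, green, blue), "depth" (384x512 float32, m along the optical axis (not along the pixel's ray), 0 where there is no reading), "intrinsics" (3x3 intrinsics, pixels), "rvec" (rotation vector, rad) and "tvec" (3), from world to camera coordinates, as OpenCV has them. Camera axes: x right, y down, z forward; pixel columns grow to the right and rows downward; lengths in m; the calibration is good to about 2 mm. A picture is of the moment at which its call begins.
- bot.hand_in(): hands the job in, once; it reports no verdict.
The state is a dict: "clock": time; "q": joint angles; "qd": joint speeds; "effort": joint torques, N m; "ee_pos": TCP position; "eef_rot": TCP orientation; "force": force on the tool from outside, world axes, zero at the start; "moment": the same for the moment, N m; "finger_gap": finger opening in m.
Only numpy, scipy, OpenCV 4.12 (cv2) and the standard library are available. Lean on these libraries where they do the work, as an engineer would, in place of code of your own. Each camera call takes 0.05 s, during which the arm holds its last target.

### The job

Four sound accessory hangers of different kinds lie among the returns on this bench. Put each one back into the open carton whose flap carries a sample of the same kind, one after another, so that it lies flat on the carton's floor; leave the broken hanger, the one without a hook, where it lies.

Things in the scene. Friction and masses are not known exactly. Their poses are not given: they have to be found in the camera images.
- ring_hanger (a point): Scarf hanger: hook, neck and a round ring 54 mm across that ends at x = -68 mm. Black plastic, 12 mm thick, 40 g, lying flat. Point: middle of its neck (grip here; 14 mm wide along y, clear 15 mm either way along x), half-way up, 6 mm above its support, near its balance point. x: along the neck to the round hook, tip at 48 mm; z up.
- bar_hanger (a point): Trouser hanger: hook, neck and a straight 70 mm cross bar with two short clips pointing away from the hook, ending at x = -57 mm. Black plastic, 12 mm thick, 40 g, lying flat. Point: middle of its neck (grip here; 14 mm wide along y, clear 15 mm either way along x), half-way up, 6 mm above its support, near its balance point. x: along the neck to the round hook, tip at 48 mm; z up.
- triangle_hanger (a point): Baby-wear hanger: hook, neck and a closed triangle of round bar, 75 mm wide, ending at x = -64 mm. Black plastic, 12 mm thick, 40 g, lying flat. Point: middle of its neck (grip here; 14 mm wide along y, clear 15 mm either way along x), half-way up, 6 mm above its support, near its balance point. x: along the neck to the round hook, tip at 48 mm; z up.
- fork_hanger (a point): Slipper hanger: hook, neck and a narrow two-pronged fork, 34 mm wide, ending at x = -67 mm. Black plastic, 12 mm thick, 40 g, lying flat. Point: middle of its neck (grip here; 14 mm wide along y, clear 15 mm either way along x), half-way up, 6 mm above its support, near its balance point. x: along the neck to the round hook, tip at 48 mm; z up.
- broken_hanger (a point): The broken hanger: like the trouser hanger (70 mm cross bar, two clips, black, 12 mm thick), but without a hook: its neck ends in a bare stub 7 mm past this point. Point on the neck, 6 mm above the bench; x: along the neck to where the hook was; z up.
- carton_ring: Fixed low open cardboard carton for the scarf hanger (round ring); a sample of it is fixed on the flap. Outside 170 (x) by 134 (y), 40 mm high; walls and floor 5 mm. Origin: centre of the underside of the open part, on the bench; x: away from the robot to the flap, flat on the bench to x = 167 mm; z up. A hanger flat inside has its point 11 mm above the origin.
- carton_bar: Fixed low open cardboard carton for the trouser hanger (cross bar with two clips); a sample of it is fixed on the flap. Outside 170 (x) by 134 (y), 40 mm high; walls and floor 5 mm. Origin: centre of the underside of the open part, on the bench; x: away from the robot to the flap, flat on the bench to x = 167 mm; z up. A hanger flat inside has its point 11 mm above the origin.
- carton_triangle: Fixed low open cardboard carton for the baby-wear hanger (triangle); a sample of it is fixed on the flap. Outside 170 (x) by 134 (y), 40 mm high; walls and floor 5 mm. Origin: centre of the underside of the open part, on the bench; x: away from the robot to the flap, flat on the bench to x = 167 mm; z up. A hanger flat inside has its point 11 mm above the origin.
- carton_fork: Fixed low open cardboard carton for the slipper hanger (two-pronged fork); a sample of it is fixed on the flap. Outside 170 (x) by 134 (y), 40 mm high; walls and floor 5 mm. Origin: centre of the underside of the open part, on the bench; x: away from the robot to the flap, flat on the bench to x = 167 mm; z up. A hanger flat inside has its point 11 mm above the origin.
Mind the look-alikes: they are no part of the job. What is shaped like the part that bears triangle_hanger but purple or turquoise is not meant.

How it is judged:
At the end, for the whole second after the job is handed in: Each sound hanger lies flat (within 0.08 rad, its point 6 to 15 mm above the underside) and at rest (under 20 mm/s) in the carton of its kind, its point within 55 mm (x) and 57 mm (y) of the carton's centre; the broken hanger is within 15 mm of its start (x of ring_hanger in the frame of carton_ring between -0.055 and 0.055 m and y of ring_hanger in the frame of carton_ring between -0.057 and 0.057 m and z of ring_hanger in the frame of carton_ring between 0.006 and 0.015 m and angle between the z axis of ring_hanger and the z axis of carton_ring, either way round below 0.08 rad and linear speed of each of ring, bar, triangle, fork below 0.02 m/s and x of bar_hanger in the frame of carton_bar between -0.055 and 0.055 m and y of bar_hanger in the frame of carton_bar between -0.057 and 0.057 m and z of bar_hanger in the frame of carton_bar between 0.006 and 0.015 m and angle between the z axis of bar_hanger and the z axis of carton_bar, either way round below 0.08 rad and x of triangle_hanger in the frame of carton_triangle between -0.055 and 0.055 m and y of triangle_hanger in the frame of carton_triangle between -0.057 and 0.057 m and z of triangle_hanger in the frame of carton_triangle between 0.006 and 0.015 m and angle between the z axis of triangle_hanger and the z axis of carton_triangle, either way round below 0.08 rad and x of fork_hanger in the frame of carton_fork between -0.055 and 0.055 m and y of fork_hanger in the frame of carton_fork between -0.057 and 0.057 m and z of fork_hanger in the frame of carton_fork between 0.006 and 0.015 m and angle between the z axis of fork_hanger and the z axis of carton_fork, either way round below 0.08 rad and distance of broken_hanger from where it was at the start of the episode below 0.015 m); the robot touches nothing.
It fails at once if the broken hanger is moved from its place (by more than 15 mm) (distance of broken_hanger from where it was at the start of the episode above 0.015 m).
It also fails if it takes over 112 s, if anything falls off the work surface, if the arm or the gripper's body presses on something with over 40 N, if the wrist force passes 120 N, or if a joint passes its speed limit or range.

## Working session

There is one attempt and no reset: what is moved stays moved. The work goes in short steps, Python scripts to look and compute and a shell command to move; the robot and the scene stay as the last step left them, time stands still between calls to the robot, and variables do not carry over. Pictures are saved under pics/ and viewed, and the job is handed in when it is done.

```bash
mkdir -p pics; ls; cat > h.py <<'E'
import numpy as np,cv2
from plant import bot
def snap(n,name):
    s=bot.snapshot(n); np.savez('%s.npz'%name,**s)
    cv2.imwrite('pics/%s.png'%name,cv2.cvtColor(s['frame'],cv2.COLOR_RGB2BGR)); return s
def load(name): return dict(np.load('%s.npz'%name))
def cloud(s):
    K=s['intrinsics'];R=cv2.Rodrigues(s['rvec'])[0];d=s['depth']
    v,u=np.mgrid[0:384,0:512]
    P=np.stack([(u-K[0,2])/K[0,0]*d,(v-K[1,2])/K[1,1]*d,d],-1)
    return (P-s['tvec'].ravel())@R
def ray(s,u,v,z):
    K=s['intrinsics'];R=cv2.Rodrigues(s['rvec'])[0];t=s['tvec'].ravel()
    d=R.T@np.array([(u-K[0,2])/K[0,0],(v-K[1,2])/K[1,1],1]);o=-R.T@t
    return o+d*(z-o[2])/d[2]
E
python3 - <<'E'
from h import *
for n in('scene','top','wrist'):
    s=snap(n,n+'0')
    R=cv2.Rodrigues(s['rvec'])[0]; print(n,(-R.T@s['tvec'].ravel()).round(3),R[2].round(2),s['intrinsics'][0,0])
print(bot.sense())
E
```

```text
pics
scene [ 1.297 -0.129  0.874] [-0.7   0.16 -0.69] 384.13805470654916
top [0.231 0.082 1.607] [ 0.14 -0.01 -0.99] 476.35930322697277
wrist [ 0.197 -0.546  0.373] [-0.27 -0.06 -0.96] 336.7330595124279
{'clock': 0.15, 'q': array([-1.48196389e+00,  1.50868545e-01,  1.43785710e+00,  2.11289394e-05,
        1.55380391e+00, -1.33992832e-01]), 'qd': array([ 0.00180665, -0.00058906, -0.00120153,  0.00081352, -0.00071702,
       -0.00043185]), 'effort': array([ 3.66642824e-03, -7.13375401e+01, -5.71040082e+01, -2.53843264e-04,
        6.96037692e-03,  1.52871951e-05]), 'ee_pos': array([ 0.12705233, -0.5607603 ,  0.40422887]), 'eef_rot': array([-3.14144655e+00,  9.25685934e-04, -1.34797136e+00]), 'force': array([ 0.01355263, -0.32943828,  0.66128225]), 'moment': array([-0.01728104,  0.03156565,  0.01794405]), 'finger_gap': 0.08557568130547977}
```

View pics/top0.png

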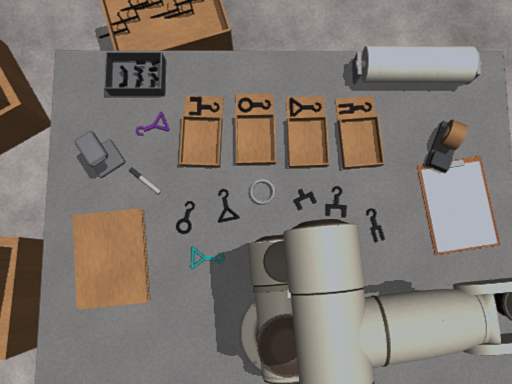

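View pics/scene0.png

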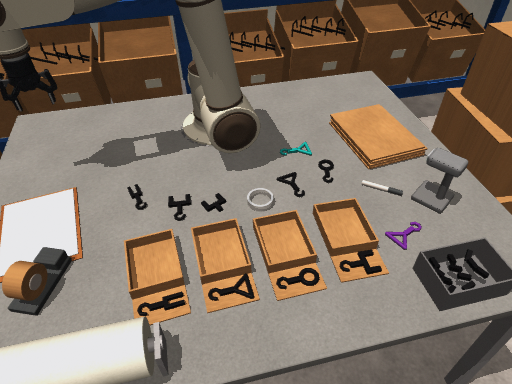

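View pics/wrist0.png

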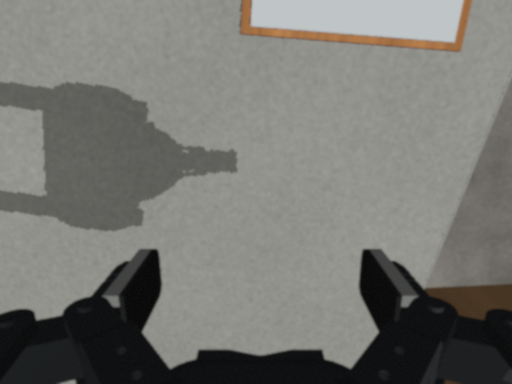

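The top picture shows ring (187,217), triangle (228,206), broken (304,199), bar (337,202) and fork (375,225). The cartons from left to right are bar, ring, triangle, fork. Next I'll measure them.

```bash
python3 - <<'E'
from h import *
s=load('top0'); f=s['frame']
P=cloud(s)
c=f[85:250,165:395]
cv2.imwrite('pics/crop0.png',cv2.cvtColor(cv2.resize(c,None,fx=3.4,fy=3.4,interpolation=cv2.INTER_CUBIC),cv2.COLOR_RGB2BGR))
m=(f.max(2)<60).astype(np.uint8); m[:175]=0;m[245:]=0
n,l,st,ce=cv2.connectedComponentsWithStats(m)
for i in range(1,n):
    if st[i,4]>50: print(i,st[i],ce[i].round(1),ray(s,*ce[i],.006).round(3), np.median(P[l==i],0).round(3))
# cartons
hsv=cv2.cvtColor(f,cv2.COLOR_RGB2HSV)
m=((hsv[...,0]>5)&(hsv[...,0]<22)&(hsv[...,1]>80)).astype(np.uint8);m[:90]=0;m[175:]=0;m[:,:170]=0;m[:,390:]=0
n,l,st,ce=cv2.connectedComponentsWithStats(m)
for i in range(1,n):
    if st[i,4]>500:
        pts=P[l==i]
        for lo,hi in((.03,.05),):
            q=pts[(pts[:,2]>lo)&(pts[:,2]<hi)]
            r=cv2.minAreaRect((q[:,:2]*1000).astype(np.float32)); print('rim',st[i],r,len(q))
E
```

```text
4 [326 186  20  31 227] [335.8 203.5] [ 0.425 -0.186  0.006] [ 0.416 -0.186  0.011]
5 [218 189  21  34 214] [226.2 208.5] [0.408 0.185 0.006] [0.399 0.189 0.011]
6 [294 189  22  21 168] [303.4 198.2] [ 0.443 -0.076  0.006] [ 0.443 -0.068  0.011]
7 [176 201  19  33 200] [185.4 218.9] [0.373 0.322 0.006] [0.366 0.318 0.011]
8 [366 209  18  33 192] [374.8 225.4] [ 0.351 -0.315  0.006] [ 0.345 -0.312  0.011]
9 [293 219  53  10 190] [317.9 222.5] [ 0.36  -0.124  0.006] [ 0.307 -0.036  0.675]
10 [256 235  28   7  82] [270.9 237.4] [0.311 0.035 0.006] [0.301 0.041 0.21 ]
rim [ 235   94   41   71 2577] ((645.5206909179688, 86.30677032470703), (172.9169158935547, 132.4024658203125), 0.6422579884529114) 302
rim [ 179   96   44   71 2672] ((637.6546630859375, 272.5562438964844), (135.4091339111328, 172.87994384765625), 87.53980255126953) 347
rim [ 286   96   44   72 2592] ((636.3812255859375, -91.19688415527344), (172.8469696044922, 133.8714599609375), 2.0681231021881104) 320
rim [ 335   96   50   73 2726] ((635.1813354492188, -272.370361328125), (172.96414184570312, 135.03004455566406), 4.965578079223633) 364
```

View pics/crop0.png

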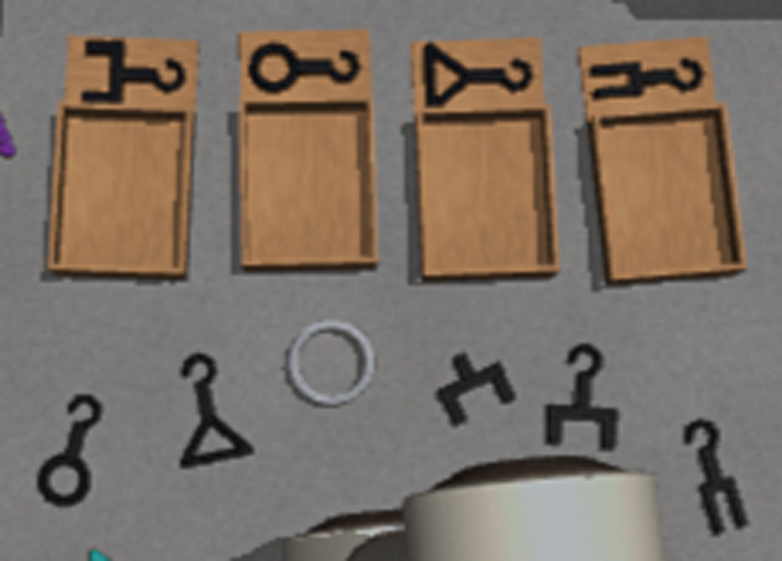

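```bash
cat >> h.py <<'E'
def shift(x,y,z,yawdeg=None):
    st=bot.sense(); p=st['ee_pos']; psi=st['eef_rot'][2]
    d=np.array([x,y,z])-p
    tx=np.array([np.cos(psi),np.sin(psi)]);ty=np.array([np.sin(psi),-np.cos(psi)])
    turn=None if yawdeg is None else (-(yawdeg-np.degrees(psi))+180)%360-180
    print('clock %.2f pos'%st['clock'],p.round(4),'yaw %.1f'%np.degrees(psi),'gap %.4f'%st['finger_gap'],'F',st['force'].round(1))
    print('shift',round(d[:2]@tx,4),round(d[:2]@ty,4),round(-d[2],4),'turn',turn)
E
python3 -m pendant '[[[-0.192,-0.283,0.04],0,0],[[-0.192,-0.283,0.04],0,0],[[-0.192,-0.283,0.04],0,0],[[-0.192,-0.283,0.04],0,0],[[-0.192,-0.283,0.04],0,0],[[-0.192,-0.283,0.04],0,0],[[-0.192,-0.283,0.04],0,0],[[-0.192,-0.283,0.04],0,0]]'
python3 -c "
from h import *
snap('wrist','w1');snap('top','t1');shift(.36,-.31,.36)"
```

```text
clock: 1.15
ee_pos: [0.3604, -0.3113, 0.3647]
eef_rot: [3.141, 0.0, -1.348]
force: [0.2, -0.6, -0.1]
finger_gap: 0.0427
clock 1.25 pos [ 0.3601 -0.3116  0.3647] yaw -77.3 gap 0.0428 F [ 0.4  0.3 -0.4]
shift -0.0016 -0.0002 0.0047 turn None
```

View pics/w1.png

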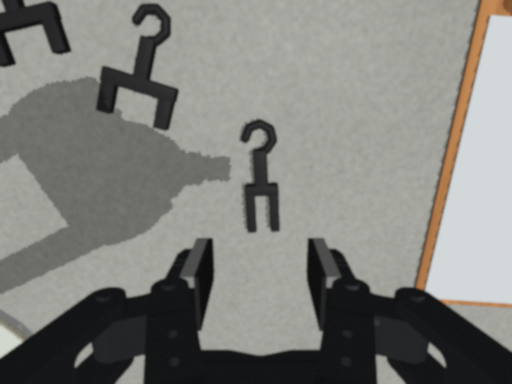

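The fork hanger is upright in the wrist view: hook top at (259,120), neck about (261,151)-(261,184), prongs ending at (251,231) and (275,230). The bar's neck runs about (147,38)-(141,76).

```bash
python3 - <<'E'
from h import *
s=load('w1')
def m(name,hook,n1,n2,e1,e2):
    H,A,B,E1,E2=[ray(s,*p,.012)[:2] for p in(hook,n1,n2,e1,e2)]
    E=(E1+E2)/2; d=(H-E); L=np.linalg.norm(d); u=d/L
    mid=(A+B)/2
    print(name,'L %.4f'%L,'axis deg %.1f'%np.degrees(np.arctan2(u[1],u[0])),'neck %.1f'%np.degrees(np.arctan2(*(A-B)[::-1])),'neckmid',mid.round(4),'from ends',((H+E)/2).round(4),'hook-mid %.4f mid-end %.4f necklen %.4f w %.4f'%((H-mid)@u,(mid-E)@u,np.linalg.norm(A-B),np.linalg.norm(E1-E2)))
m('fork',(258,120),(260,151),(261,184),(251,231),(275,230))
m('bar',(153,4),(148,38),(140,75),(104,110),(163,128))
f=s['frame']
cv2.imwrite('pics/w1c.png',cv2.cvtColor(cv2.resize(f[0:240,60:300],None,fx=2.5,fy=2.5),cv2.COLOR_RGB2BGR))
E
```

```text
fork L 0.1113 axis deg 15.3 neck 14.5 neckmid [ 0.3641 -0.3123] from ends [ 0.3543 -0.3146] hook-mid 0.0455 mid-end 0.0657 necklen 0.0327 w 0.0247
bar L 0.0998 axis deg -2.7 neck -5.4 neckmid [ 0.4393 -0.189 ] from ends [ 0.433  -0.1889] hook-mid 0.0436 mid-end 0.0562 necklen 0.0322 w 0.0559
```

View pics/w1c.png

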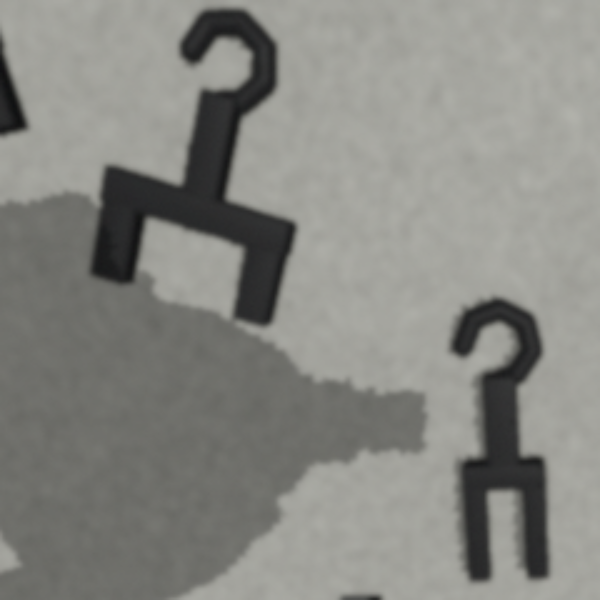

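```bash
python3 -m pendant '[[[0.001,-0.004,0.06],-2,0],[[0.001,-0.004,0.12],-2,0],[[0.001,-0.004,0.16],-2,0],[[0.001,-0.004,0.18],-2,0],[[0.001,-0.004,0.188],-2,0],[[0.001,-0.004,0.188],-2,0]]'
python3 -c "
from h import *
snap('wrist','w2');shift(.364,-.312,.176)"
```

```text
clock: 2.0
ee_pos: [0.3645, -0.3115, 0.1769]
eef_rot: [3.142, 0.0, -1.314]
force: [0.1, -0.2, 0.6]
finger_gap: 0.0425
clock 2.05 pos [ 0.3647 -0.3116  0.1774] yaw -75.3 gap 0.0429 F [ 0.2 -0.1  0.1]
shift 0.0002 0.0008 0.0014 turn None
```

View pics/w2.png

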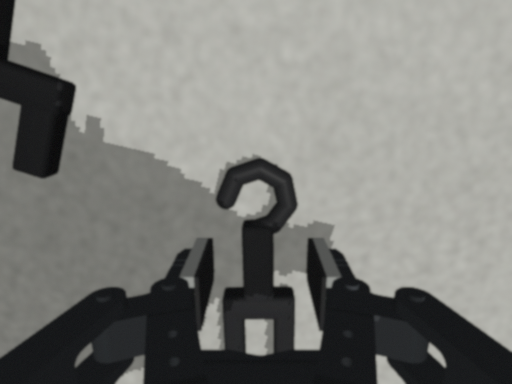

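```bash
python3 -m pendant '[[[0,0,0.001],0,-1],[[0,0,0.001],0,-1],[[0,0,0.001],0,-1],[[0,0,0.001],0,-1],[[0,0,0.001],0,-1],[[0,0,-0.02],0,-1],[[0,0,-0.06],0,-1],[[0,0,-0.12],0,-1],[[0,0,-0.12],0,-1]]'
python3 - <<'E'
from h import *
snap('wrist','w3')
a=np.radians(5)
c=np.array([.6352,-.2724])
p=c+.010*np.array([np.cos(a),np.sin(a)]); print(p)
shift(*p,.296,-85)
E
```

```text
clock: 3.18
ee_pos: [0.3652, -0.3115, 0.3014]
eef_rot: [-3.138, -0.007, -1.313]
force: [0.2, 0.3, -0.6]
finger_gap: 0.0122
[ 0.64516195 -0.27152844]
clock 3.23 pos [ 0.3649 -0.3112  0.2988] yaw -75.2 gap 0.0118 F [-0.4 -0.1 -1.5]
shift 0.0331 -0.2811 0.0028 turn 9.77189427353855
```

View pics/w3.png

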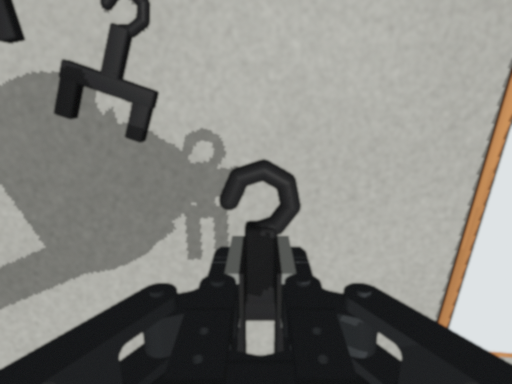

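```bash
python3 -m pendant '[[[0.008,-0.06,0.003],10,-1],[[0.033,-0.281,0.003],10,-1],[[0.033,-0.281,0.003],10,-1],[[0.033,-0.281,0.003],10,-1],[[0.033,-0.281,0.003],10,-1],[[0.033,-0.281,0.003],10,-1],[[0.033,-0.281,0.003],10,-1]]'
python3 - <<'E'
from h import *
snap('wrist','w4')
shift(.645,-.2715,.182,-85)
E
```

```text
clock: 4.1
ee_pos: [0.6444, -0.2713, 0.2924]
eef_rot: [3.14, 0.001, -1.487]
force: [-0.1, -0.5, 0.2]
finger_gap: 0.0118
clock 4.15 pos [ 0.6441 -0.2716  0.293 ] yaw -85.3 gap 0.0120 F [ 0.4 -0.2 -0.4]
shift 0.0 -0.0009 0.111 turn -0.2568771450045233
```

View pics/w4.png

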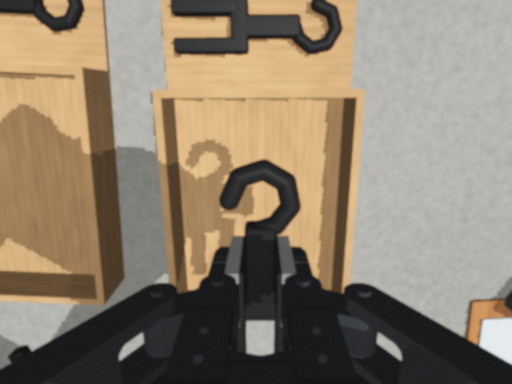

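```bash
python3 -m pendant '[[[0,-0.001,0.05],0,-1],[[0,-0.001,0.09],0,-1],[[0,-0.001,0.105],0,-1],[[0,-0.001,0.110],0,-1],[[0,-0.001,0.110],0,-1],[[0,-0.001,0.110],0,-1]]'
python3 -c "
from h import *
shift(.645,-.2715,.182,-85)"
python3 -m pendant '[[[0,0,0],0,-0.2],[[0,0,0],0,-0.2],[[0,0,0],0,-0.2],[[0,0,-0.03],0,0],[[0,0,-0.09],0,0],[[0,0,-0.15],0,0],[[0,0,-0.16],0,0]]'
python3 - <<'E'
from h import *
snap('wrist','w5')
shift(.41,-.189,.36,-94)
E
```

```text
clock: 4.9
ee_pos: [0.6461, -0.2715, 0.1853]
eef_rot: [-3.14, -0.001, -1.488]
force: [-0.0, 0.7, -0.1]
finger_gap: 0.0119
clock 4.90 pos [ 0.6461 -0.2715  0.1853] yaw -85.2 gap 0.0119 F [-0.   0.7 -0.1]
shift -0.0001 0.0011 0.0033 turn -0.2377580125513532
clock: 5.78
ee_pos: [0.6461, -0.2713, 0.349]
eef_rot: [-3.136, -0.004, -1.488]
force: [0.6, 0.2, -0.7]
finger_gap: 0.0425
clock 5.83 pos [ 0.646  -0.2713  0.3476] yaw -85.2 gap 0.0431 F [ 0.6 -0.3  0.6]
shift -0.1016 0.2283 -0.0124 turn 8.769206763611436
```

View pics/w5.png

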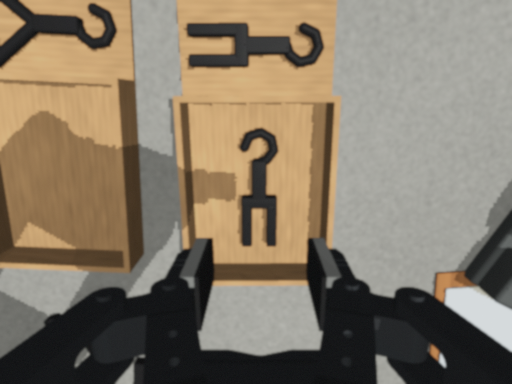

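The fork hanger lies flat at (259,190), centred in its carton. Next is the bar.

```bash
python3 -c "
from h import *
shift(.439,-.189,.36,-94)"
python3 -m pendant '[[[-0.10,0.199,-0.01],9,0],[[-0.10,0.199,-0.01],9,0],[[-0.10,0.199,-0.01],9,0],[[-0.10,0.199,-0.01],9,0],[[-0.10,0.199,-0.01],9,0],[[-0.10,0.199,-0.01],9,0],[[-0.10,0.199,-0.01],9,0]]'
python3 -c "
from h import *
snap('wrist','w6');snap('top','t6');shift(.439,-.189,.36,-94)"
```

```text
clock 5.83 pos [ 0.646  -0.2713  0.3476] yaw -85.2 gap 0.0431 F [ 0.6 -0.3  0.6]
shift -0.0992 0.1994 -0.0124 turn 8.769206763611436
clock: 6.7
ee_pos: [0.4399, -0.1885, 0.353]
eef_rot: [3.141, 0.001, -1.645]
force: [-0.1, 0.3, 1.2]
finger_gap: 0.0426
clock 6.80 pos [ 0.4398 -0.1884  0.3531] yaw -94.2 gap 0.0428 F [-0.4 -0.3 -0. ]
shift 0.0006 0.0007 -0.0069 turn -0.2268187018222818
```

View pics/w6.png

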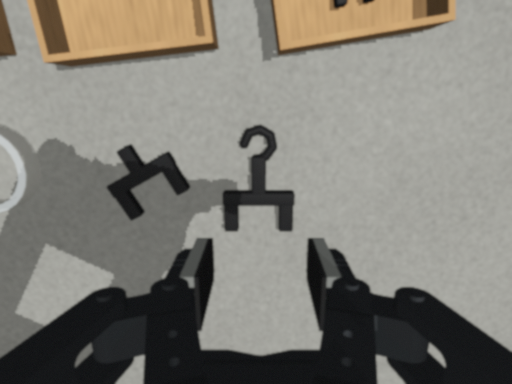

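```bash
python3 -c "
from h import *
s=load('w6')
for p in((259,126),(258.5,157),(258.5,191),(258,230)): print(ray(s,*p,.012).round(4))
a=(ray(s,258.5,157,.012)+ray(s,258.5,191,.012))/2; print(a); shift(a[0],a[1],.176)"
```

```text
[ 0.4841 -0.1919  0.012 ]
[ 0.4559 -0.1893  0.012 ]
[ 0.4232 -0.1868  0.012 ]
[ 0.3832 -0.1833  0.012 ]
[ 0.43954664 -0.18804809  0.012     ]
clock 6.80 pos [ 0.4398 -0.1884  0.3531] yaw -94.2 gap 0.0428 F [-0.4 -0.3 -0. ]
shift -0.0003 0.0003 0.1771 turn None
```

```bash
python3 -m pendant '[[[0,0,0.06],0,0],[[0,0,0.12],0,0],[[0,0,0.16],0,0],[[0,0,0.177],0,0],[[0,0,0.177],0,0],[[0,0,0.177],0,0]]'
python3 -m pendant '[[[0,0,0.001],0,-1],[[0,0,0.001],0,-1],[[0,0,0.001],0,-1],[[0,0,0.001],0,-1],[[0,0,0.001],0,-1],[[0,0,-0.02],0,-1],[[0,0,-0.08],0,-1],[[0,0,-0.14],0,-1],[[0,0,-0.15],0,-1]]'
python3 - <<'E'
from h import *
snap('wrist','w7')
a=np.radians(-2.5)
c=np.array([.6377,.2726])
p=c+.007*np.array([np.cos(a),np.sin(a)]); print(p)
shift(*p,.32,-92.5)
E
```

```text
clock: 7.55
ee_pos: [0.4397, -0.1884, 0.1774]
eef_rot: [-3.141, -0.0, -1.645]
force: [0.3, -0.1, 0.7]
finger_gap: 0.0431
clock: 8.68
ee_pos: [0.4396, -0.1883, 0.3311]
eef_rot: [-3.136, -0.003, -1.645]
force: [-0.4, 0.3, -1.4]
finger_gap: 0.0121
[0.64469334 0.27229466]
clock 8.72 pos [ 0.4394 -0.1882  0.33  ] yaw -94.2 gap 0.0121 F [0.9 0.1 1. ]
shift -0.4744 -0.1707 0.01 turn -1.7316816432799556
```

View pics/w7.png

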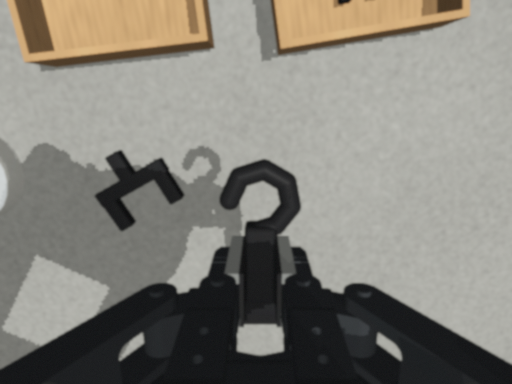

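```bash
python3 -m pendant '[[[-0.474,-0.171,0],-2,-1],[[-0.474,-0.171,0],-2,-1],[[-0.474,-0.171,0],-2,-1],[[-0.474,-0.171,0],-2,-1],[[-0.474,-0.171,0],-2,-1],[[-0.474,-0.171,0],-2,-1],[[-0.474,-0.171,0],-2,-1],[[-0.474,-0.171,0],-2,-1],[[-0.474,-0.171,0],-2,-1],[[-0.474,-0.171,0],-2,-1]]'
python3 - <<'E'
from h import *
snap('wrist','w8')
shift(.6447,.2723,.182,-92.5)
E
```

```text
clock: 9.98
ee_pos: [0.6446, 0.2719, 0.3249]
eef_rot: [3.139, -0.001, -1.609]
force: [-0.6, -0.4, -0.3]
finger_gap: 0.0119
clock 10.03 pos [0.6446 0.2712 0.3256] yaw -92.3 gap 0.0119 F [-0.4 -0.2 -0.4]
shift -0.0011 -0.0001 0.1436 turn 0.24931542201835555
```

View pics/w8.png

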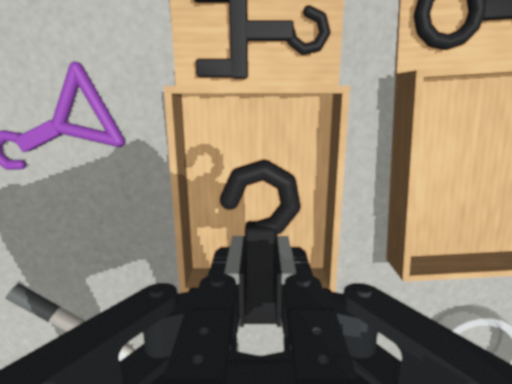

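```bash
python3 -m pendant '[[[-0.001,0,0.06],0,-1],[[-0.001,0,0.11],0,-1],[[-0.001,0,0.135],0,-1],[[-0.001,0,0.142],0,-1],[[-0.001,0,0.143],0,-1],[[-0.001,0,0.143],0,-1]]'
python3 -m pendant '[[[0,0,0],0,-0.2],[[0,0,0],0,-0.2],[[0,0,0],0,-0.2],[[0,0,-0.03],0,0],[[0,0,-0.09],0,0],[[0,0,-0.15],0,0],[[0,0,-0.17],0,0]]'
python3 - <<'E'
from h import *
snap('wrist','w9')
s=load('top0')
a=ray(s,227,202.5,.012);print(a)
shift(a[0],a[1],.36,-85)
E
```

```text
clock: 10.78
ee_pos: [0.6451, 0.2727, 0.1854]
eef_rot: [-3.14, 0.001, -1.61]
force: [-0.8, -0.4, -0.8]
finger_gap: 0.0119
clock: 11.65
ee_pos: [0.6448, 0.273, 0.3584]
eef_rot: [-3.136, 0.002, -1.61]
force: [-0.7, 0.3, -0.4]
finger_gap: 0.0431
[0.42769667 0.1822953  0.012     ]
clock 11.70 pos [0.6449 0.273  0.3591] yaw -92.2 gap 0.0429 F [-0.4 -0.4  2.5]
shift 0.0991 0.2135 -0.0009 turn -7.228330190661495
```

View pics/w9.png

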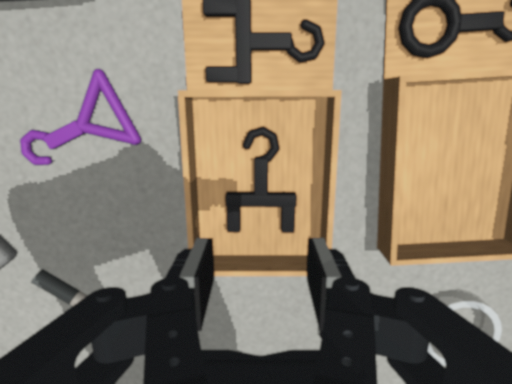

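The bar lies flat at (260,190) in its carton. Next is the triangle.

```bash
python3 -m pendant '[[[0.099,0.213,0],-10,0],[[0.099,0.213,0],-10,0],[[0.099,0.213,0],-10,0],[[0.099,0.213,0],-10,0],[[0.099,0.213,0],-10,0],[[0.099,0.213,0],-10,0],[[0.099,0.213,0],-10,0]]'
python3 -c "
from h import *
snap('wrist','w10');shift(.428,.182,.36,-82)"
```

```text
clock: 12.58
ee_pos: [0.4289, 0.1825, 0.3532]
eef_rot: [3.141, 0.0, -1.435]
force: [-0.0, 0.8, 0.5]
finger_gap: 0.0426
clock 12.62 pos [0.4288 0.1825 0.3532] yaw -82.2 gap 0.0423 F [-0.4 -0.3  0.7]
shift 0.0004 0.0009 -0.0068 turn -0.23219212548323753
```

View pics/w10.png

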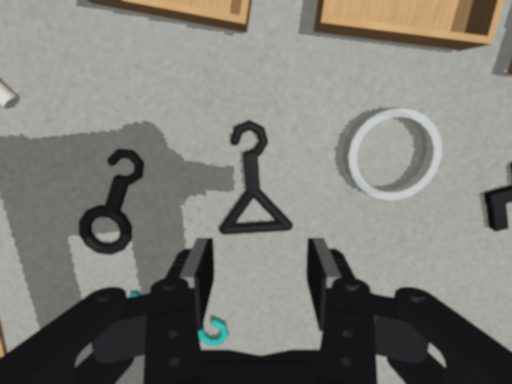

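```bash
python3 -c "
from h import *
s=load('w10')
for nm,h,n1,n2,e in (('tri',(247.5,121),(250,153),(253,188),(256,232)),('ring',(127,150),(120.5,177),(113,208),(103,253))):
    H,A,B,E=[ray(s,*p,.012)[:2] for p in(h,n1,n2,e)]
    u=(H-E)/np.linalg.norm(H-E); M=(A+B)/2
    print(nm,M.round(4),'deg',np.degrees(np.arctan2(u[1],u[0])).round(1),'h %.4f e %.4f neck %.4f'%((H-M)@u,(M-E)@u,np.linalg.norm(A-B)))
    shift(M[0],M[1],.176,np.degrees(np.arctan2(u[1],u[0]))-90)
cv2.imwrite('pics/w10c.png',cv2.cvtColor(cv2.resize(s['frame'][110:260,60:300],None,fx=3.3,fy=3.3),cv2.COLOR_RGB2BGR))
"
```

```text
tri [0.4307 0.1895] deg 11.6 h 0.0460 e 0.0622 neck 0.0337
clock 12.62 pos [0.4288 0.1825 0.3532] yaw -82.2 gap 0.0423 F [-0.4 -0.3  0.7]
shift -0.0067 -0.0028 0.1772 turn -3.8459108607205508
ring [0.392  0.3147] deg -11.2 h 0.0435 e 0.0669 neck 0.0328
clock 12.62 pos [0.4288 0.1825 0.3532] yaw -82.2 gap 0.0423 F [-0.4 -0.3  0.7]
shift -0.136 0.0186 0.1772 turn 18.94067065091997
```

View pics/w10c.png

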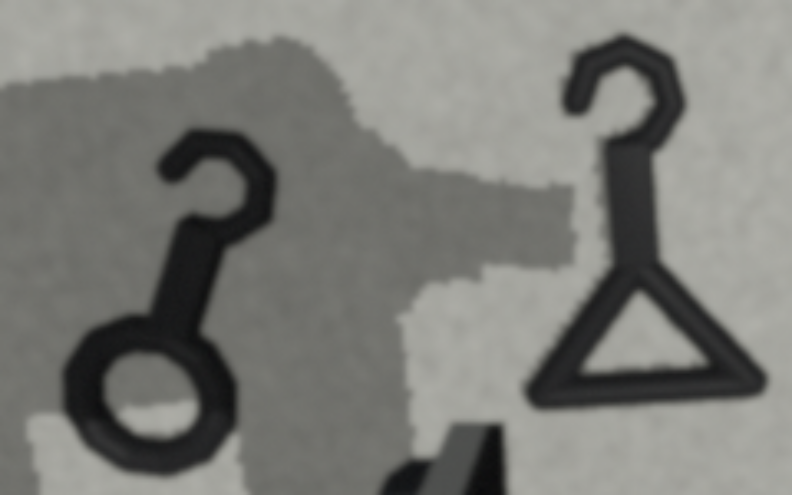

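```bash
python3 -m pendant '[[[-0.007,-0.002,0.06],-4,0],[[-0.007,-0.002,0.12],-4,0],[[-0.007,-0.002,0.16],-4,0],[[-0.007,-0.002,0.177],-4,0],[[-0.007,-0.002,0.177],-4,0],[[-0.007,-0.002,0.177],-4,0]]'
python3 -m pendant '[[[0,0,0.001],0,-1],[[0,0,0.001],0,-1],[[0,0,0.001],0,-1],[[0,0,0.001],0,-1],[[0,0,0.001],0,-1],[[0,0,-0.02],0,-1],[[0,0,-0.08],0,-1],[[0,0,-0.12],0,-1],[[0,0,-0.12],0,-1]]'
python3 - <<'E'
from h import *
snap('wrist','w11')
a=np.radians(2)
c=np.array([.6364,-.0912])
p=c+.009*np.array([np.cos(a),np.sin(a)]); print(p)
shift(*p,.296,-88)
E
```

```text
clock: 13.38
ee_pos: [0.4297, 0.1897, 0.1774]
eef_rot: [-3.141, 0.0, -1.365]
force: [0.7, -0.3, 0.3]
finger_gap: 0.0427
clock: 14.5
ee_pos: [0.4296, 0.1897, 0.3001]
eef_rot: [-3.136, 0.0, -1.365]
force: [0.2, 0.3, -1.7]
finger_gap: 0.0118
[ 0.64539452 -0.0908859 ]
clock 14.55 pos [0.4292 0.1896 0.298 ] yaw -78.2 gap 0.0119 F [-0.   0.  -1.9]
shift 0.3186 -0.1544 0.002 turn 9.769991618293318
```

View pics/w11.png

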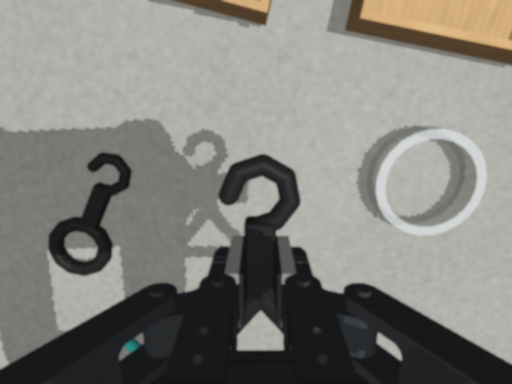

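```bash
python3 -m pendant '[[[0.319,-0.154,0],10,-1],[[0.319,-0.154,0],10,-1],[[0.319,-0.154,0],10,-1],[[0.319,-0.154,0],10,-1],[[0.319,-0.154,0],10,-1],[[0.319,-0.154,0],10,-1],[[0.319,-0.154,0],10,-1],[[0.319,-0.154,0],10,-1],[[0.319,-0.154,0],10,-1]]'
python3 - <<'E'
from h import *
snap('wrist','w12')
shift(.6454,-.0909,.182,-88)
E
```

```text
clock: 15.68
ee_pos: [0.6445, -0.0905, 0.2964]
eef_rot: [3.141, 0.0, -1.539]
force: [-0.1, -0.0, 0.0]
finger_gap: 0.012
clock 15.72 pos [ 0.6446 -0.0905  0.2967] yaw -88.2 gap 0.0119 F [-0.2  0.2 -0.4]
shift 0.0005 -0.0008 0.1147 turn -0.17619680103916835
```

View pics/w12.png

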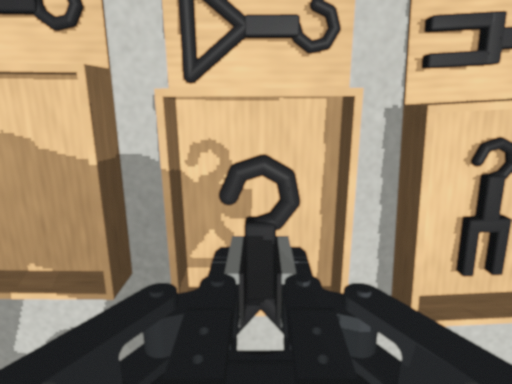

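```bash
python3 -m pendant '[[[0,0,0.05],0,-1],[[0,0,0.09],0,-1],[[0,0,0.108],0,-1],[[0,0,0.114],0,-1],[[0,0,0.114],0,-1],[[0,0,0.114],0,-1]]'
python3 -m pendant '[[[0,0,0],0,-0.2],[[0,0,0],0,-0.2],[[0,0,0],0,-0.2],[[0,0,-0.03],0,0],[[0,0,-0.09],0,0],[[0,0,-0.15],0,0],[[0,0,-0.17],0,0]]'
python3 - <<'E'
from h import *
snap('wrist','w13')
shift(.392,.315,.36,-103)
E
```

```text
clock: 16.48
ee_pos: [0.6453, -0.0914, 0.1842]
eef_rot: [-3.14, -0.0, -1.54]
force: [0.3, -0.7, -0.9]
finger_gap: 0.0119
clock: 17.35
ee_pos: [0.645, -0.0914, 0.3572]
eef_rot: [-3.136, -0.001, -1.54]
force: [0.4, 0.2, -0.8]
finger_gap: 0.0429
clock 17.40 pos [ 0.6451 -0.0914  0.3582] yaw -88.2 gap 0.0426 F [ 0.5 -0.9  1.6]
shift -0.414 0.2405 -0.0018 turn 14.7692740055802
```

View pics/w13.png

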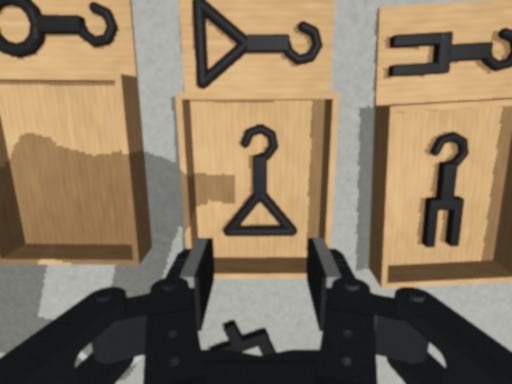

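The triangle is in, at (259,185). Next is the ring.

```bash
python3 -m pendant '[[[-0.414,0.240,0],14,0],[[-0.414,0.240,0],14,0],[[-0.414,0.240,0],14,0],[[-0.414,0.240,0],14,0],[[-0.414,0.240,0],14,0],[[-0.414,0.240,0],14,0],[[-0.414,0.240,0],14,0],[[-0.414,0.240,0],14,0],[[-0.414,0.240,0],14,0],[[-0.414,0.240,0],14,0]]'
python3 -c "
from h import *
snap('wrist','w14');shift(.392,.315,.36,-102)"
```

```text
clock: 18.65
ee_pos: [0.3924, 0.3148, 0.3523]
eef_rot: [3.141, -0.0, -1.784]
force: [-0.1, 0.2, -0.3]
finger_gap: 0.0428
clock 18.70 pos [0.3927 0.3145 0.3524] yaw -102.3 gap 0.0429 F [ 0.2 -0.3  0.4]
shift -0.0004 0.0008 -0.0076 turn -0.26419717319060965
```

View pics/w14.png

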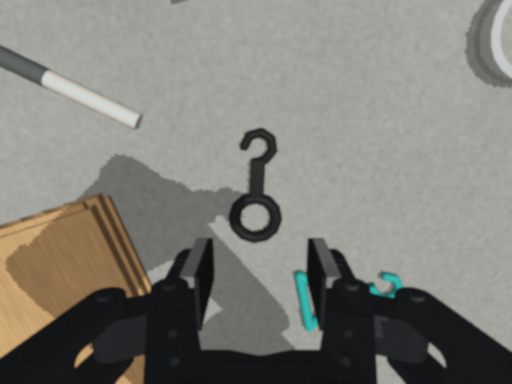

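```bash
python3 -c "
from h import *
s=load('w14')
H,A,B,E=[ray(s,*p,.012)[:2] for p in((259,128),(257.5,160),(256.5,194),(255,242))]
u=(H-E)/np.linalg.norm(H-E); M=(A+B)/2
d=np.degrees(np.arctan2(u[1],u[0]))
print(M.round(4),d,'h %.4f e %.4f neck %.4f'%((H-M)@u,(M-E)@u,np.linalg.norm(A-B)))
shift(M[0],M[1],.176,d-90)"
```

```text
[0.3901 0.3168] -14.326241073183246 h 0.0458 e 0.0664 neck 0.0329
clock 18.70 pos [0.3927 0.3145 0.3524] yaw -102.3 gap 0.0429 F [ 0.2 -0.3  0.4]
shift -0.0018 0.003 0.1764 turn 2.062043899992659
```

```bash
python3 -m pendant '[[[-0.002,0.002,0.06],2,0],[[-0.002,0.002,0.12],2,0],[[-0.002,0.002,0.16],2,0],[[-0.002,0.002,0.176],2,0],[[-0.002,0.002,0.176],2,0],[[-0.002,0.002,0.176],2,0]]'
python3 -m pendant '[[[0,0,0.001],0,-1],[[0,0,0.001],0,-1],[[0,0,0.001],0,-1],[[0,0,0.001],0,-1],[[0,0,0.001],0,-1],[[0,0,-0.02],0,-1],[[0,0,-0.08],0,-1],[[0,0,-0.12],0,-1],[[0,0,-0.12],0,-1]]'
python3 - <<'E'
from h import *
snap('wrist','w15')
a=np.radians(.6)
c=np.array([.6455,.0863])
p=c+.010*np.array([np.cos(a),np.sin(a)]); print(p)
shift(*p,.296,-89.4)
E
```

```text
clock: 19.45
ee_pos: [0.3915, 0.3175, 0.1784]
eef_rot: [-3.14, 0.002, -1.82]
force: [0.9, -0.6, -0.9]
finger_gap: 0.0428
clock: 20.58
ee_pos: [0.3911, 0.3177, 0.3002]
eef_rot: [-3.137, 0.004, -1.819]
force: [0.3, 0.0, -1.0]
finger_gap: 0.0116
[0.65549945 0.08640472]
clock 20.62 pos [0.3908 0.3175 0.2981] yaw -104.2 gap 0.0117 F [-1.2 -0.3 -1.2]
shift 0.1589 -0.3134 0.0021 turn -14.82848437896348
```

View pics/w15.png

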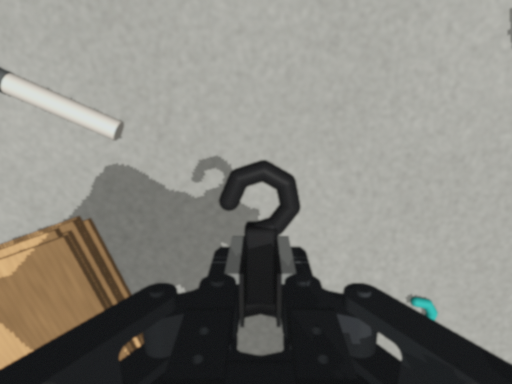

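```bash
python3 -m pendant '[[[0.159,-0.313,0],-15,-1],[[0.159,-0.313,0],-15,-1],[[0.159,-0.313,0],-15,-1],[[0.159,-0.313,0],-15,-1],[[0.159,-0.313,0],-15,-1],[[0.159,-0.313,0],-15,-1],[[0.159,-0.313,0],-15,-1],[[0.159,-0.313,0],-15,-1],[[0.159,-0.313,0],-15,-1]]'
python3 - <<'E'
from h import *
snap('wrist','w16')
shift(.655,.0863,.182,-89.4)
E
```

```text
clock: 21.75
ee_pos: [0.6544, 0.0872, 0.2965]
eef_rot: [3.141, 0.0, -1.556]
force: [-0.3, 0.3, 0.6]
finger_gap: 0.0121
clock 21.80 pos [0.6545 0.0872 0.2967] yaw -89.2 gap 0.0122 F [-0.1  0.1 -0.3]
shift 0.0009 -0.0005 0.1147 turn 0.23095569475975708
```

View pics/w16.png

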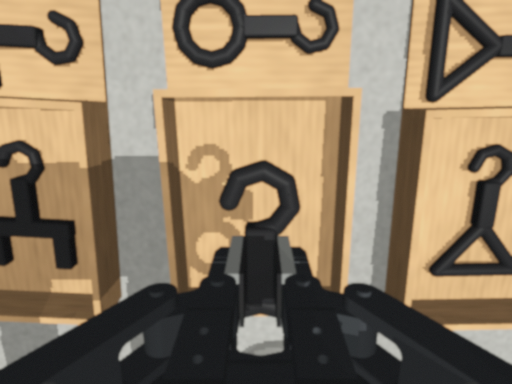

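```bash
python3 -m pendant '[[[0,0,0.05],0,-1],[[0,0,0.09],0,-1],[[0,0,0.108],0,-1],[[0,0,0.114],0,-1],[[0,0,0.114],0,-1],[[0,0,0.114],0,-1]]'
python3 -m pendant '[[[0,0,0],0,-0.2],[[0,0,0],0,-0.2],[[0,0,0],0,-0.2],[[0,0,-0.03],0,0],[[0,0,-0.09],0,0],[[0,0,-0.15],0,0],[[0,0,-0.20],0,0]]'
python3 -m pendant '[[[0,0.25,-0.02],0,0],[[0,0.25,-0.02],0,0],[[0,0.25,-0.02],0,0],[[0,0.25,-0.02],0,0],[[0,0.25,-0.02],0,0],[[0,0.25,-0.02],0,0]]'
python3 - <<'E'
from h import *
snap('wrist','w17'); s=snap('top','t17'); f=s['frame']
cv2.imwrite('pics/crop17.png',cv2.cvtColor(cv2.resize(f[85:250,165:395],None,fx=3.4,fy=3.4,interpolation=cv2.INTER_CUBIC),cv2.COLOR_RGB2BGR))
P=cloud(s)
for s2,n in((load('top0'),'a'),(s,'b')):
    g=s2['frame'];m=(g.max(2)<60).astype(np.uint8)
    n_,l,st,ce=cv2.connectedComponentsWithStats(m)
    for i in range(1,n_):
        x,y=ce[i]
        if 294<=x<=316 and 185<y<212 and st[i,4]>50: print('broken',n,st[i],ce[i])
m=(f.max(2)<55)&(P[...,0]>.56)&(P[...,0]<.72)&(abs(P[...,1])<.36)&(P[...,2]>.005)
for c in((.6352,-.2724),(.6364,-.0912),(.6455,.0863),(.6377,.2726)):
    k=m&(np.hypot(P[...,0]-c[0],P[...,1]-c[1])<.075); q=P[k]; print(c,len(q),np.median(q,0).round(4),np.percentile(q[:,2],[5,95]).round(4))
E
```

```text
clock: 22.55
ee_pos: [0.6555, 0.0864, 0.1842]
eef_rot: [-3.14, 0.0, -1.557]
force: [-0.3, -0.4, 0.3]
finger_gap: 0.0121
clock: 23.42
ee_pos: [0.6548, 0.0863, 0.3855]
eef_rot: [-3.14, 0.0, -1.557]
force: [1.0, 0.0, 0.5]
finger_gap: 0.0425
clock: 24.18
ee_pos: [0.4053, 0.083, 0.4032]
eef_rot: [-3.14, 0.0, -1.557]
force: [0.4, -1.3, -0.4]
finger_gap: 0.0427
broken a [294 189  22  21 168] [303.41071429 198.20833333]
broken b [294 189  22  21 169] [303.39053254 198.15384615]
(0.6352, -0.2724) 202 [ 0.6271 -0.2729  0.0157] [0.0078 0.0238]
(0.6364, -0.0912) 180 [ 0.6112 -0.0925  0.0164] [0.0099 0.0214]
(0.6455, 0.0863) 161 [0.6284 0.0845 0.0165] [0.0094 0.0209]
(0.6377, 0.2726) 184 [0.621  0.2712 0.0164] [0.0109 0.0223]
```

View pics/crop17.png

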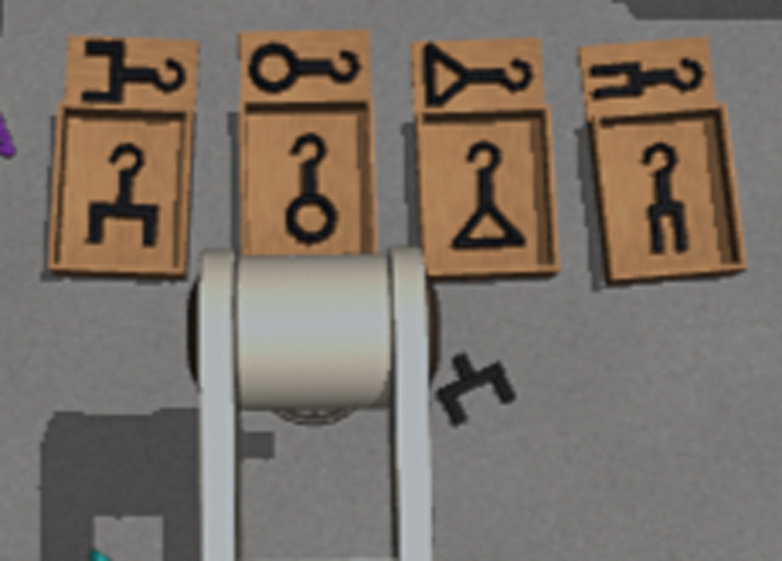

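View pics/w17.png

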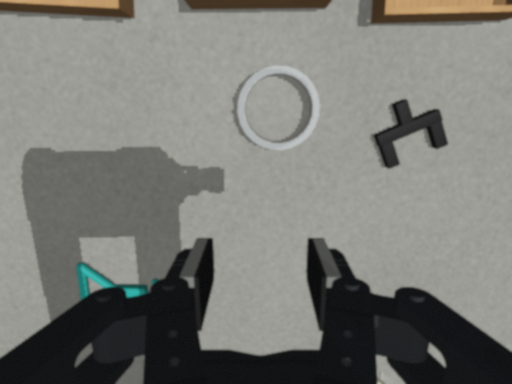

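The top view shows all four hangers flat and centred in the matching cartons. Their top surfaces read about 16.5 mm, against 17 mm expected, and the broken hanger has not moved.

```bash
python3 -c "
from plant import bot
print(bot.hand_in())"
```

```text
the job is handed in; nothing more can be done
None
```

All four hangers (fork, bar, triangle and ring) are in the cartons with their matching samples, and I handed the job in at about 24 s of the 112 s allowed. I gripped each one by the neck and set it down hook towards the flap. No verdict was reported.

- **Hangers:** in the last top picture each one lies flat and roughly centred in its carton. Their median top height read 15.7 to 16.5 mm, against 17 mm for a hanger flat on the floor. That is within the camera's roughly 2 mm calibration.
- **Broken hanger:** its position in the picture shifted by less than 0.1 pixel (under 1 mm) from the start, so it has not moved.
- **Robot:** it was clear of everything at hand-in. The wrist force stayed within about 3 N at every reading.

No check failed or disagreed.

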